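Load the piercing template and hold the index plunger out

TASK

Lower the green piercing template by its black grip over the two locating pins of the blue jig until it rests flush on the carriage; lower it in the hand, do not drop it on. Then pull the red spring plunger knob straight up as far as it goes, so that its pin is clear of the index hole, and finish still gripping it there: the program ends holding the knob up. Leave the thread spool, the wax block and the loupe where they are.

Things in the scene. Friction and masses are not known exactly. Their poses are not given: they have to be found in the camera images.
- jig: Jig fixed to the worktop: blue base 130 x 280 x 12 mm, centred 28 mm to -y of the origin; aluminium carriage 80 x 140 mm, its top 40 mm up. Origin on the worktop under the carriage's middle; z up, y along the row of locating pins. The red knob is 115 mm from the origin towards -y, over a blue bridge 92 mm (x) x 30 mm, top 56 mm up (its collar, 20 mm wide, reaches 64 mm).
- seat (a point): Middle of the carriage's top face, midway between the two pins, 40 mm above the worktop; axes as the jig's.
- pin_left (a point): Top of the steel locating pin 55 mm to the +y side of the seat. Each pin has 10 mm diameter and stands 14 mm above the carriage, the upper 4 mm tapering to 5 mm diameter.
- pin_right (a point): Top of the like pin 55 mm to the -y side of the seat.
- template: Loose green plate 90 (x) x 150 (y) x 6 mm, 0.25 to 0.5 kg, flat on the worktop; two 12.5 mm through holes on its y centre line, 55 mm either side of the middle. Black grip block 16 (x) x 60 (y) mm on its middle reaches 46 mm above its underside; pinch it across the 16 mm. Origin: centre of underside, z up. Fits either way round; flush: origin on the seat, y along the jig's y.
- plunger (a joint): Lift of the index plunger in m: 0 when its pin is down in the index hole, 0.016 when fully pulled (end stop). Its pin enters the hole by 9 mm. A spring returns it: about 4 N at 0 rising to 10 N at full lift, straight up along world z.
- knob (a point): Red mushroom knob of the plunger: head of 28 mm diameter, 18 mm high, over an 18 mm waist and a 24 mm foot. This point lies on its vertical axis, 10 mm below its top, 88 mm above the worktop when the plunger is down (knob from 66 to 98 mm). It lifts with the plunger; take it by the head from above, fingers at any yaw.
- thread_spool: Pale thread spool standing on end, 34 mm diameter, 46 mm high, beside the jig on its +x side; leave alone. Origin at the centre of its underside.
- wax_block: Yellow wax block 56 x 38 x 20 mm lying beside the jig on its -x side; leave alone. Origin at the centre of its underside.
- loupe: Black loupe 41 mm diameter, 38 mm high, beside the jig on its +x side; leave alone. Origin at the centre of its underside.
- press (a point): Foot, on the worktop, of the tall dark-green screw press that stands fixed to the left of and behind the jig; not part of the job, keep the arm clear of it. It fills up to 150 mm round this point; its arch is 0.26 m high, its screw and cross handle 0.40 m.
Mind the look-alikes: they are no part of the job. There is more than one size of the template; the one meant has the size given above.

How it is judged:
On the way, in this order (a step that is already met when the one before it is completed fails the run):
1. the template, still in the fingers, is threaded on both pins but not yet down (z of template in the frame of seat between 0.003 and 0.011 m and horizontal distance between template and seat below 0.004 m and angle between the y axis of template and the y axis of jig, either way round below 0.06 rad and contact force between the fingers and template above 0.5 N).
2. the template rests flush on the carriage, let go (z of template in the frame of seat below 0.002 m and horizontal distance between template and seat below 0.004 m and angle between the y axis of template and the y axis of jig, either way round below 0.06 rad and angle between template's own z axis and vertical below 0.03 rad and contact force between the fingers and template below 0.2 N), for 0.2 s.
3. the plunger is pulled fully up by the fingers (value of joint plunger above 0.013 m and contact force between the fingers and plunger above 2 N), for 0.2 s.
At the end, for the whole second after the job is handed in: The template lies flush on the carriage (within 2 mm in height, 4 mm sideways, both pins in its holes) at rest, and the fingers grip the red knob and hold the plunger at least 13 mm of its 16 mm up, its pin clear of the index hole (all of step 3 and z of template in the frame of seat below 0.002 m and horizontal distance between template and seat below 0.004 m and angle between the y axis of template and the y axis of jig, either way round below 0.06 rad and angle between template's own z axis and vertical below 0.03 rad and linear speed of template below 0.02 m/s); the arm keeps its last pose, push and grip.
It fails at once if the thread spool is moved more than 20 mm (distance of thread_spool from where it was at the start of the episode above 0.02 m).
It fails at once if the wax block is moved more than 20 mm (distance of wax_block from where it was at the start of the episode above 0.02 m).
It fails at once if the loupe is moved more than 20 mm (distance of loupe from where it was at the start of the episode above 0.02 m).
It also fails if it takes over 51 s, if anything falls off the work surface, if the arm or the gripper's body presses on something with over 40 N, if the wrist force passes 120 N, or if a joint passes its speed limit or range.

ROBOT

A 6-joint arm with a two-finger parallel gripper is mounted at the origin on the work surface; the furniture and walls round the work are solid. World frame = base frame: x ahead of the robot, y to its left, z up, the work surface at z = 0. Lengths are in m, angles in rad, forces in N, time in s.
With the tool pointing down it reaches from about 0.25 to 0.725 m from the base axis. Payload 4 kg.
Tool frame: the origin (TCP) lies midway between the tips of the shut fingers; the grasp point (between the pads) lies 19 mm behind it; z points along the fingers, y is the line along which they close (so a half turn about z gives the same grasp; the last joint's range is limited). The gripper opens to 85 mm and grips with 20 to 120 N. Pads are 22 mm wide; open, the fingers measure 114 mm over their backs; the gripper's body (76 mm by 85 mm) begins 54 mm behind the grasp point. The pads swing forward as they close: fully open they stand 13 mm farther back than shut.
Start: joints at [1.337, 0.241, 0.005, 1.335, 0, 1.571], TCP at [0.116, 0.486, 0.231] pointing down, gripper open.
Joint ranges: [-2.72, 2.72], [-1.05, 1.87], [-1.09, 1.28], [-1.99, 2.15], [-1.42, 1.44], [-3.14, 3.14]. Speed limits (rad/s): [2.79, 2.79, 3.14, 3.14, 3.14, 3.14].

INTERFACE

Orientations are given as a unit quaternion [x, y, z, w].
In Python, from workcell import bot gives the robot as it stands. The module is installed in compiled form; this text tells all that it offers.
- The arm moves only by the tool drive_tool, never from a script. Its arguments are lists of equal length, an entry for each row: "slide": the shift along the tool's x, y, z scaled (see below), a list of three; "rotation": the turn, a rotation vector about the tool's x, y, z scaled (see below), a list of three. A call has exactly 8 rows; each row is the pose to reach, as a shift and turn from the pose commanded when the call began, along the tool's axes at that moment; what a row does not reach only later rows make up. The controller multiplies each number of a shift by 250 mm and each number of a turn by 0.5 rad. A row lasts 1/8 s, in which the tool goes at most 62.5 mm and 10.7 degrees, less where a joint would pass 70% of its speed; a pose out of reach is approached as far as the arm can. A call with a number of a shift or a turn outside -1 to 1 is refused whole. A call with a gripper value outside its range is refused whole. "gripper" is the opening, from 0 (shut) to 1 (fully open), set as the call begins (left out, the last holds). The fingers move at their own pace and stop on an object; the grip force is fixed at half the most. Time passes only in rows, so rows that repeat a pose let the fingers close, or fill a call up. It gives the time, the measured TCP pose, the force, the opening and the grip force at its end, in the units of the state.
- bot.get_obs(): the state, without advancing time (a new reading comes with each control period).
- bot.camera(name): name is "scene" or "top" or "wrist"; returns a dict with "image" (384x512x3 uint8, red, green, blue), "z_map" (384x512 float32, m along the optical axis (not along the pixel's ray), 0 where there is no reading), "camera_matrix" (3x3 intrinsics, pixels), "xyz" and "orientation" of the camera in the world. Camera axes: x right, y up, looking along -z (the intrinsics and any distortion apply to the point x, -y, -z); pixel columns grow to the right and rows downward; lengths in m; the calibration is good to about 2 mm. A picture is of the moment at which its call begins.
- bot.job_done(): hands the job in; it is judged then, once.
The state is a dict: "clock": time; "joint_pos": joint angles; "joint_vel": joint speeds; "tau": joint torques, N m; "eef_pos": TCP position; "tool_rot": TCP orientation; "ft_force": force on the tool from outside, world axes, zero at the start; "ft_torque": the same for the moment, N m; "grip_width": finger opening in m; "grasp_force": force on a finger pad.
Only numpy, scipy, OpenCV 4.12 (cv2) and the standard library are available. Lean on these libraries where they do the work, as an engineer would, in place of code of your own. Each camera call takes 0.05 s, during which the arm holds its last target. There are 200 camera calls.

## Working session

There is one attempt and no reset: what is moved stays moved. The work goes in short steps, Python scripts to look and compute and a tool call to move; the robot and the scene stay as the last step left them, time stands still between calls to the robot, and variables do not carry over. Pictures are saved under pics/ and viewed, at most 13 in all, crops included, and the job is handed in when it is done.

Besides the shell and the picture viewer there is one more tool, called after "Call:" by a JSON object that holds its "api" and its "payload", one argument or row to a line. drive_tool: Moves the arm, as the interface text tells. Shifts and turns lie within -1 to 1; 1 stands for 250 mm of shift or 0.5 rad of turn. Its arguments: {"type":"object","properties":{"slide":{"type":"array","items":{"type":"array","items":{"type":"number"}}},"rotation":{"type":"array","items":{"type":"array","items":{"type":"number"}}},"gripper":{"type":"number"}},"required":["slide","rotation"]}

```bash
mkdir -p pics
cat > h.py <<'E'
import numpy as np, cv2
from scipy.spatial.transform import Rotation as R
from workcell import bot
def cap(n):
    c=bot.camera(n); np.savez(f'{n}.npz',**{k:np.array(v) for k,v in c.items()}); return c
def load(n): return dict(np.load(f'{n}.npz'))
def pts(c):
    z=c['z_map']; K=c['camera_matrix']; h,w=z.shape
    u,v=np.meshgrid(np.arange(w),np.arange(h))
    p=np.stack([(u-K[0,2])/K[0,0]*z,-(v-K[1,2])/K[1,1]*z,-z],-1)
    return p@R.from_quat(c['orientation']).as_matrix().T+c['xyz']
def ray(c,u,v,zp):
    K=c['camera_matrix']; d=R.from_quat(c['orientation']).as_matrix()@np.array([(u-K[0,2])/K[0,0],-(v-K[1,2])/K[1,1],-1])
    return c['xyz']+d*(zp-c['xyz'][2])/d[2]
def save(c,n): cv2.imwrite(f'pics/{n}.png',c['image'][:,:,::-1])
E
python3 - <<'E'
from h import *
np.set_printoptions(precision=4,suppress=True)
o=bot.get_obs(); print(o)
ims=[]
for n in('top','scene'):
    c=cap(n); print(n,c['xyz'],c['orientation'],c['camera_matrix'].tolist(),[k for k in c]); save(c,n+'0')
E
```

```text
{'clock': 0.0, 'joint_pos': array([1.337 , 0.2414, 0.0037, 1.3352, 0.    , 1.5708]), 'joint_vel': array([ 0.0007,  0.0002,  0.0014, -0.0002,  0.0001,  0.0009]), 'tau': array([ -0.0001, -37.2316,  25.2409,   0.0168,  -0.0001,   0.    ]), 'eef_pos': array([0.1157, 0.4858, 0.2304]), 'tool_rot': array([ 0.1166,  0.9932, -0.0011, -0.0001]), 'ft_force': array([0.3551, 1.5201, 1.1869]), 'ft_torque': array([ 0.0096,  0.0723, -0.0417]), 'grasp_force': 0.0, 'grip_width': 0.08516307679036787}
top [ 0.4343 -0.0055  1.3703] [ 0.0187 -0.0183 -0.7062  0.7075] [[444.57388070667287, 0.0, 262.3077693378654], [0.0, 444.57388070667287, 186.64349341762778], [0.0, 0.0, 1.0]] ['image', 'z_map', 'camera_matrix', 'xyz', 'orientation']
scene [-0.0922 -0.3721  0.9014] [ 0.3074 -0.1719 -0.4596  0.8153] [[391.0530557090004, 0.0, 258.16072650254574], [0.0, 391.0530557090004, 187.99240915676293], [0.0, 0.0, 1.0]] ['image', 'z_map', 'camera_matrix', 'xyz', 'orientation']
```

View pics/top0.png

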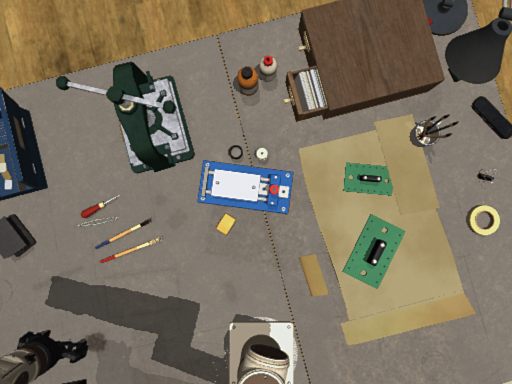

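View pics/scene0.png

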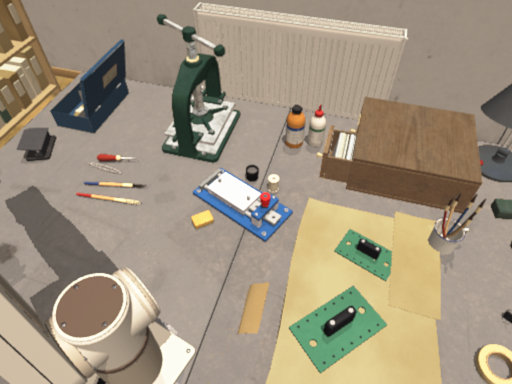

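The top view shows the jig at about (247,187) with its red knob at (274,189), and two green plates with black grips at (368,179) and (374,252). Next I'll measure both plates and the jig.

Run:
```python
from h import *
np.set_printoptions(precision=4,suppress=True)
c=load('top'); P=pts(c); im=c['image']; hsv=cv2.cvtColor(im,cv2.COLOR_RGB2HSV)
def comps(m,amin):
    n,l,s,ce=cv2.connectedComponentsWithStats(m.astype(np.uint8),connectivity=8)
    return [(l==i) for i in range(1,n) if s[i,4]>=amin]
def rect(m,z,name):
    cs,_=cv2.findContours(m.astype(np.uint8),cv2.RETR_EXTERNAL,cv2.CHAIN_APPROX_NONE)
    k=max(cs,key=cv2.contourArea)[:,0]
    w=np.array([ray(c,u,v,z)[:2] for u,v in k]).astype(np.float32)
    r=cv2.minAreaRect(w*1000); print(name,'px',k.mean(0),'ctr',np.array(r[0]),'size',np.array(r[1]),'ang',r[2], 'zmed',np.median(P[m][:,2]))
    b=cv2.boxPoints(r); e=b[1]-b[0],b[2]-b[1]; e=max(e,key=np.linalg.norm); print('   long axis yaw',np.degrees(np.arctan2(e[1],e[0])))
H,S,V=[hsv[:,:,i].astype(int) for i in range(3)]
sub=np.zeros(H.shape,bool); sub[140:310,190:420]=1
for m in comps(sub&(H>60)&(H<95)&(S>90)&(V>50),200): rect(m,0.006,'green')
for m in comps(sub&(V<45)&(P[...,2]>0.02),30): rect(m,0.046,'black')
for m in comps(sub&(H>100)&(H<125)&(S>120),100): rect(m,0.012,'blue')
for m in comps(sub&(((H<6)|(H>174))&(S>150)&(V>90)),20): rect(m,0.098,'red')
for m in comps(sub&(H>18)&(H<32)&(S>150),60): rect(m,0.02,'yellow')
for m in comps(sub&(S<40)&(V>150)&(P[...,2]>0.03),40): rect(m,0.04,'light')
big=cv2.resize(im[140:300,190:420],None,fx=3.4,fy=3.4,interpolation=cv2.INTER_CUBIC); cv2.imwrite('pics/crop0.png',big[:,:,::-1])
```

```text
green px [366.6929 179.4286] ctr [ 530.1993 -329.8865] size [146.8392  86.774 ] ang 84.7181167602539 zmed 0.004984919000400656
   long axis yaw 84.71814
green px [373.4556 251.0222] ctr [ 309.6544 -343.7774] size [116.2713 193.5807] ang 63.43414306640625 zmed 0.006597913483597617
   long axis yaw -26.56585
black px [234.7778 151.7619] ctr [607.396   77.2566] size [36.1699 35.9518] ang 0.24828189611434937 zmed 0.03591768782163696
   long axis yaw 0.24829179
black px [368.4    179.2444] ctr [ 524.521  -324.2435] size [55.8477 15.0627] ang 68.14968872070312 zmed 0.038211152959895855
   long axis yaw 68.149734
black px [375.2857 251.2286] ctr [ 311.1656 -341.924 ] size [26.3243 75.706 ] ang 62.81730270385742 zmed 0.050638299713595014
   long axis yaw -27.182695
blue px [244.9922 186.5891] ctr [505.4661  48.4718] size [277.6644 128.3582] ang 82.64432525634766 zmed 0.011158506061649143
   long axis yaw 82.64432
red px [273.5    188.9231] ctr [494.2064 -36.8418] size [22.9445 25.7966] ang 0.10309720039367676 zmed 0.0961484491853819
   long axis yaw -89.896835
yellow px [225.7308 222.6923] ctr [392.6819 106.7697] size [36.1733 53.5453] ang 56.54032897949219 zmed 0.018659165007308465
   long axis yaw -33.459656
light px [261.7586 152.7586] ctr [605.2947  -3.6133] size [30.2441 30.0924] ang 0.10107441246509552 zmed 0.0448071754624898
   long axis yaw 0.101072855
light px [204.9375 177.6667] ctr [531.1343 167.2304] size [ 9.3146 64.0705] ang 83.38728332519531 zmed 0.03185735251603827
   long axis yaw -6.6127114
light px [235.8662 184.7324] ctr [509.1991  73.7257] size [147.139   79.3079] ang 82.67572784423828 zmed 0.03864213572271569
   long axis yaw 82.67573
```

View pics/crop0.png

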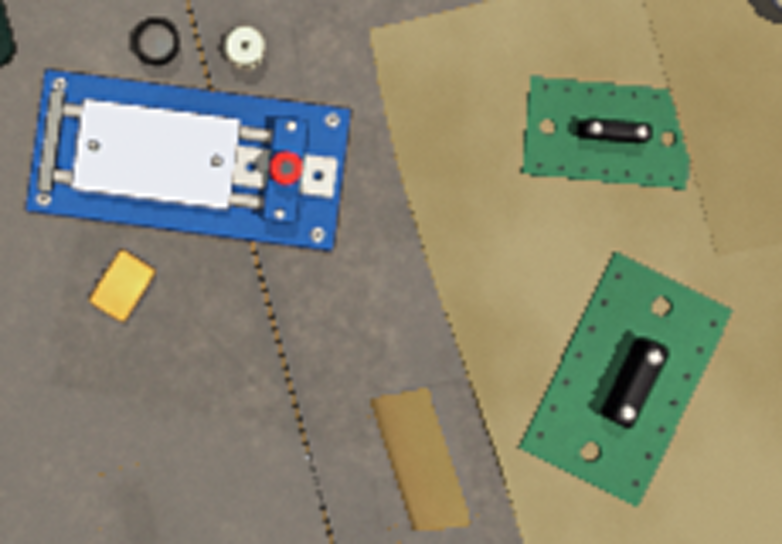

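The small plate at (368,179) measures about 147 x 87 mm. The other at (374,252) measures about 194 x 116 mm. So the small one is the template (150 x 90 mm), and the enlarged crop confirms it: holes either side of a grip along its length. Jig: seat near (0.509,0.075), y axis yaw about 82.7°. I'm moving towards the template.

Call:
{"api": "drive_tool", "payload": {
  "slide": [
    [-0.105, -0.125, 0],
    [-0.21, -0.25, 0],
    [-0.315, -0.375, 0],
    [-0.42, -0.5, 0],
    [-0.525, -0.625, 0],
    [-0.63, -0.75, 0],
    [-0.735, -0.875, 0],
    [-0.84, -1, 0]
  ],
  "rotation": [
    [0, 0, 0],
    [0, 0, 0],
    [0, 0, 0],
    [0, 0, 0],
    [0, 0, 0],
    [0, 0, 0],
    [0, 0, 0],
    [0, 0, 0]
  ],
  "gripper": 1
}}

```text
clock: 1.1
eef_pos: [0.2624, 0.1932, 0.2311]
tool_rot: [0.116, 0.993, -0.0, -0.0]
ft_force: [0.8, -0.3, 0.2]
grip_width: 0.0851
grasp_force: 0.0
```

Call:
{"api": "drive_tool", "payload": {
  "slide": [
    [-0.105, -0.125, 0],
    [-0.21, -0.25, 0],
    [-0.315, -0.375, 0],
    [-0.42, -0.5, 0],
    [-0.525, -0.625, 0],
    [-0.63, -0.75, 0],
    [-0.735, -0.875, 0],
    [-0.84, -1, 0]
  ],
  "rotation": [
    [0, 0, 0.125],
    [0, 0, 0.25],
    [0, 0, 0.375],
    [0, 0, 0.5],
    [0, 0, 0.625],
    [0, 0, 0.75],
    [0, 0, 0.875],
    [0, 0, 1]
  ]
}}

```text
clock: 2.1
eef_pos: [0.4087, -0.0986, 0.231]
tool_rot: [0.36, 0.933, 0.0, -0.0]
ft_force: [0.7, 0.0, 0.4]
grip_width: 0.0856
grasp_force: 0.0
```

Call:
{"api": "drive_tool", "payload": {
  "slide": [
    [-0.12, -0.045, 0],
    [-0.24, -0.09, 0],
    [-0.36, -0.135, 0],
    [-0.48, -0.18, 0],
    [-0.6, -0.23, 0],
    [-0.72, -0.28, 0],
    [-0.84, -0.33, 0],
    [-0.96, -0.38, 0]
  ],
  "rotation": [
    [0, 0, 0.125],
    [0, 0, 0.25],
    [0, 0, 0.375],
    [0, 0, 0.5],
    [0, 0, 0.625],
    [0, 0, 0.75],
    [0, 0, 0.875],
    [0, 0, 1]
  ]
}}

```text
clock: 3.1
eef_pos: [0.5233, -0.3294, 0.2306]
tool_rot: [0.579, 0.815, -0.0, -0.001]
ft_force: [-0.3, -0.8, 0.2]
grip_width: 0.0853
grasp_force: 0.0
```

Call:
{"api": "drive_tool", "payload": {
  "slide": [
    [0, 0, 0],
    [0, 0, 0],
    [0, 0, 0],
    [0, 0, 0],
    [0, 0, 0],
    [0, 0, 0],
    [0, 0, 0],
    [0, 0, 0]
  ],
  "rotation": [
    [0, 0, 0.2],
    [0, 0, 0.4],
    [0, 0, 0.6],
    [0, 0, 0.8],
    [0, 0, 0.858],
    [0, 0, 0.858],
    [0, 0, 0.858],
    [0, 0, 0.858]
  ]
}}

```text
clock: 4.1
eef_pos: [0.5232, -0.3286, 0.2313]
tool_rot: [0.739, 0.674, -0.0, -0.0]
ft_force: [-0.4, -0.0, 0.6]
grip_width: 0.0854
grasp_force: 0.0
```

Run:
```python
from h import *
np.set_printoptions(precision=4,suppress=True)
o=bot.get_obs(); print(o['clock'],o['eef_pos'],R.from_quat(o['tool_rot']).as_matrix(),o['joint_pos'])
c=cap('wrist'); print(c['xyz'],R.from_quat(c['orientation']).as_matrix()); save(c,'w0')
```

```text
4.1 [ 0.5232 -0.3286  0.2313] [[ 0.0914  0.9958 -0.    ]
 [ 0.9958 -0.0914  0.    ]
 [ 0.     -0.     -1.    ]] [-0.5608  0.4817  0.3546  1.4438 -0.      1.1016]
[ 0.5312 -0.2463  0.3745] [[ 0.9957  0.0874  0.0293]
 [-0.0922  0.9438  0.3173]
 [ 0.0001 -0.3186  0.9479]]
```

View pics/w0.png

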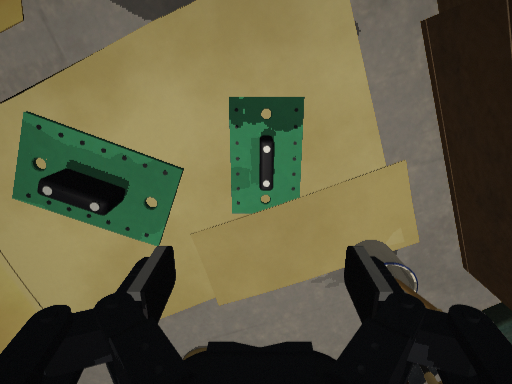

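The wrist view shows the small template upright at (266,155), with its holes at (266,114) and (265,199) and its grip from (266,140) to (266,188). I'll measure it from the holes and the white grip screws.

Run:
```python
from h import *
np.set_printoptions(precision=4,suppress=True)
c=load('wrist'); P=pts(c); hsv=cv2.cvtColor(c['image'],cv2.COLOR_RGB2HSV); H,S,V=[hsv[...,i].astype(int) for i in range(3)]
sub=np.zeros(H.shape,bool); sub[90:220,222:312]=1
green=sub&(H>60)&(H<95)&(S>90)
hull=np.zeros(H.shape,np.uint8); cs,_=cv2.findContours(green.astype(np.uint8),0,1); k=max(cs,key=cv2.contourArea); cv2.fillPoly(hull,[cv2.convexHull(k)],1)
ins=cv2.erode(hull,np.ones((5,5)))>0
def cc(m,lo,hi,z,name):
    n,l,s,ce=cv2.connectedComponentsWithStats(m.astype(np.uint8))
    for i in range(1,n):
        if lo<=s[i,4]<=hi: print(name,ce[i],s[i,4],s[i,:4],ray(c,*ce[i],z),'z',np.median(P[l==i][:,2]))
cc(sub&~green&(H<40)&(S>40)&(hull>0),20,300,0.0,'hole0')
cc(sub&(V>150)&(S<50),5,300,0.046,'screw')
cc(sub&(V<60)&(P[...,2]>0.041)&(P[...,2]<.05),50,5000,0.046,'griptop')
for v in (100,140,180,192,198,204,210,215):
    print(v,P[v,225:310:10,2].round(4))
# edges left/right per row on z=.006
L=[];Rr=[]
for v in range(105,190,4):
    u=np.where(green[v])[0]; L.append(ray(c,u.min()-.5,v,.006)[:2]); Rr.append(ray(c,u.max()+.5,v,.006)[:2])
for e in(L,Rr):
    l=cv2.fitLine(np.array(e,np.float32)*1000,cv2.DIST_L1,0,.01,.01).ravel(); print('edge yaw',np.degrees(np.arctan2(l[1],l[0])),l[2:])
```

```text
hole0 [265.7701 113.2529] 87 [261 108  10  11] [ 0.5363 -0.2757  0.    ] z 0.0020672122081346056
hole0 [265.0351 198.4386] 57 [261 195   9   8] [ 0.5258 -0.3866  0.    ] z 0.0020559711990164597
screw [266.2821 148.8974] 39 [263 146   7   7] [ 0.5329 -0.3107  0.046 ] z 0.04727894148177603
screw [265.8125 183.2812] 32 [263 181   7   6] [ 0.529  -0.3508  0.046 ] z 0.04706557367129738
griptop [266.2988 164.3592] 579 [260 139  14  52] [ 0.5314 -0.3284  0.046 ] z 0.04611682513034865
100 [0.0015 0.0076 0.0063 0.007  0.0073 0.0058 0.0066 0.007  0.002 ]
140 [0.0015 0.0072 0.0077 0.0062 0.0435 0.008  0.0063 0.0052 0.0032]
180 [0.0001 0.0067 0.0057 0.0057 0.0473 0.0056 0.007  0.0072 0.003 ]
192 [0.0021 0.0061 0.0061 0.0072 0.0058 0.0068 0.0074 0.007  0.0021]
198 [0.002  0.0079 0.0069 0.0069 0.0017 0.0065 0.006  0.0063 0.0109]
204 [0.0016 0.007  0.006  0.006  0.0058 0.0077 0.01   0.0107 0.0101]
210 [0.0031 0.0065 0.0064 0.0052 0.0109 0.0113 0.0109 0.011  0.0113]
215 [0.0028 0.0012 0.0017 0.0115 0.0115 0.0117 0.0105 0.011  0.0111]
edge yaw 84.369644 [ 488.8996 -299.5192]
edge yaw 84.584946 [ 573.5786 -358.3872]
```

Run:
```python
from h import *
np.set_printoptions(precision=4,suppress=True)
for n,pp in(('wrist',[(205,240),(250,225),(300,205),(350,185),(400,168),(410,210),(330,230),(220,290),(300,260),(240,270)]),('top',[(380,125),(400,125),(390,150),(400,180),(405,205),(430,200),(415,150),(350,330),(460,310),(400,320)])):
    c=load(n); P=pts(c)
    for u,v in pp: print(n,u,v,np.median(P[v-1:v+2,u-1:u+2].reshape(-1,3),0))
```

```text
wrist 205 240 [ 0.438  -0.4367  0.0094]
wrist 250 225 [ 0.5026 -0.4187  0.0116]
wrist 300 205 [ 0.5709 -0.3963  0.0106]
wrist 350 185 [ 0.6375 -0.3755  0.0078]
wrist 400 168 [ 0.702  -0.3594  0.0048]
wrist 410 210 [ 0.7186 -0.4191  0.0055]
wrist 330 230 [ 0.61   -0.4371  0.0098]
wrist 220 290 [ 0.4484 -0.5179  0.0117]
wrist 300 260 [ 0.5666 -0.477   0.0135]
wrist 240 270 [ 0.4812 -0.4868  0.0119]
top 380 125 [ 0.6982 -0.3696  0.0026]
top 400 125 [ 0.6976 -0.4311  0.004 ]
top 390 150 [ 0.6192 -0.3989  0.0087]
top 400 180 [ 0.5266 -0.4264  0.0086]
top 405 205 [ 0.4501 -0.4428  0.0063]
top 430 200 [ 0.4655 -0.5176  0.0098]
top 415 150 [ 0.6197 -0.4742  0.0102]
top 350 330 [ 0.0727 -0.2701  0.0082]
top 460 310 [ 0.1381 -0.5933  0.0308]
top 400 320 [ 0.1046 -0.418   0.0156]
```

Part of the template's far end lies under a curled sheet (z about 0.01). I'll grip it, slide it out along its own length towards +y, and then lift.

Call:
{"api": "drive_tool", "payload": {
  "slide": [
    [-0.005, 0.032, 0.15],
    [-0.005, 0.032, 0.3],
    [-0.005, 0.032, 0.45],
    [-0.005, 0.032, 0.6],
    [-0.005, 0.032, 0.72],
    [-0.005, 0.032, 0.82],
    [-0.005, 0.032, 0.873],
    [-0.005, 0.032, 0.873]
  ],
  "rotation": [
    [0, 0, 0.009],
    [0, 0, 0.009],
    [0, 0, 0.009],
    [0, 0, 0.009],
    [0, 0, 0.009],
    [0, 0, 0.009],
    [0, 0, 0.009],
    [0, 0, 0.009]
  ]
}}

```text
clock: 5.15
eef_pos: [0.5304, -0.3302, 0.0122]
tool_rot: [0.74, 0.672, -0.0, -0.001]
ft_force: [0.1, -0.3, -0.6]
grip_width: 0.0856
grasp_force: 0.0
```

Call:
{"api": "drive_tool", "payload": {
  "slide": [
    [0, 0, 0],
    [0, 0, 0],
    [0, 0, 0],
    [0, 0, 0],
    [0, 0, 0],
    [0, 0, 0],
    [0, 0, 0],
    [0, 0, 0]
  ],
  "rotation": [
    [0, 0, 0],
    [0, 0, 0],
    [0, 0, 0],
    [0, 0, 0],
    [0, 0, 0],
    [0, 0, 0],
    [0, 0, 0],
    [0, 0, 0]
  ],
  "gripper": 0
}}

```text
clock: 6.15
eef_pos: [0.5314, -0.3309, 0.0138]
tool_rot: [0.74, 0.672, 0.0, 0.001]
ft_force: [-2.0, -0.2, 5.7]
grip_width: 0.015
grasp_force: 60.5
```

Call:
{"api": "drive_tool", "payload": {
  "slide": [
    [0, 0, -0.004],
    [0.03, 0, -0.004],
    [0.06, 0, -0.004],
    [0.1, 0, -0.004],
    [0.14, 0, -0.004],
    [0.18, 0, -0.004],
    [0.2, 0, -0.004],
    [0.2, 0, -0.01]
  ],
  "rotation": [
    [0, 0, 0],
    [0, 0, 0],
    [0, 0, 0],
    [0, 0, 0],
    [0, 0, 0],
    [0, 0, 0],
    [0, 0, 0],
    [0, 0, 0]
  ]
}}

```text
clock: 7.15
eef_pos: [0.5353, -0.2794, 0.0149]
tool_rot: [0.74, 0.673, -0.0, -0.001]
ft_force: [-0.1, 0.8, -4.3]
grip_width: 0.015
grasp_force: 59.3
```

Call:
{"api": "drive_tool", "payload": {
  "slide": [
    [0, 0, -0.05],
    [0, 0, -0.15],
    [0, 0, -0.25],
    [0, 0, -0.35],
    [0, 0, -0.45],
    [0, 0, -0.5],
    [0, 0, -0.5],
    [0, 0, -0.5]
  ],
  "rotation": [
    [0, 0, 0],
    [0, 0, 0],
    [0, 0, 0],
    [0, 0, 0],
    [0, 0, 0],
    [0, 0, 0],
    [0, 0, 0],
    [0, 0, 0]
  ]
}}

```text
clock: 8.15
eef_pos: [0.5351, -0.2805, 0.1394]
tool_rot: [0.74, 0.672, -0.0, -0.001]
ft_force: [-0.3, 0.8, -3.3]
grip_width: 0.0152
grasp_force: 59.4
```

Run:
```python
from h import *
np.set_printoptions(precision=4,suppress=True)
o=bot.get_obs(); print(o['clock'],o['eef_pos'],R.from_quat(o['tool_rot']).as_matrix(),o['ft_force'],o['ft_torque'])
c=cap('wrist'); save(c,'w1')
```

```text
8.15 [ 0.5351 -0.2805  0.1394] [[ 0.0965  0.9953 -0.0019]
 [ 0.9953 -0.0965  0.001 ]
 [ 0.0008 -0.002  -1.    ]] [-0.3034  0.7905 -3.3147] [0.0429 0.0412 0.0135]
```

View pics/w1.png

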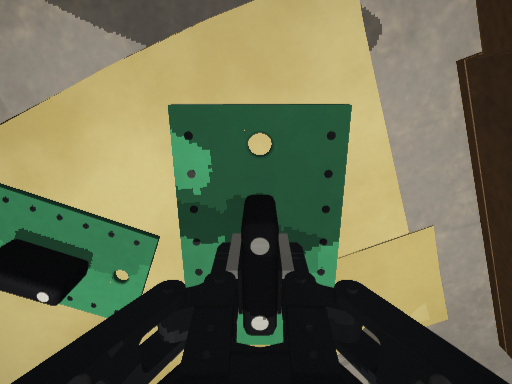

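The wrist view shows the template held squarely: front hole at (259,143), front edge from (168,104) to (351,104). I'll work out its pose in the hand.

```bash
cat > hand.py <<'E'
from h import *
np.set_printoptions(precision=4,suppress=True)
def hand(c,o):
    T=R.from_quat(o['tool_rot']).as_matrix(); t=o['eef_pos']
    P=pts(c); hsv=cv2.cvtColor(c['image'],cv2.COLOR_RGB2HSV); H,S,V=[hsv[...,i].astype(int) for i in range(3)]
    g=(H>55)&(H<100)&(S>80); g[:,:162]=0; g[:,360:]=0; g[300:]=0; g&=P[...,2]>t[2]-.035
    m=g.astype(np.uint8)
    Q=P[g]; A=np.c_[Q[:,:2],np.ones(len(Q))]; s=np.linalg.lstsq(A,Q[:,2],rcond=None)[0]; zt=np.median(Q[:,2])
    print('plate top z',zt,'underside below TCP',t[2]-zt+.006,'tilt',s[:2])
    # hole
    cs,hi=cv2.findContours(m,cv2.RETR_CCOMP,cv2.CHAIN_APPROX_NONE)
    hs=[k for k,h in zip(cs,hi[0]) if h[3]>=0 and cv2.contourArea(k)>250]
    k=max(hs,key=cv2.contourArea)[:,0]
    w=np.array([ray(c,u,v,zt)[:2] for u,v in k],np.float32)*1000
    (x,y),r=cv2.minEnclosingCircle(w); print('hole px',k.mean(0),'w',x,y,'r',r)
    L=[];Rr=[];F=[]
    for v in range(112,225,3):
        u=np.where(g[v])[0]; L.append(ray(c,u.min()-.5,v,zt)[:2]); Rr.append(ray(c,u.max()+.5,v,zt)[:2])
    for u in range(178,342,4): F.append(ray(c,u,np.where(g[:,u])[0].min()-.5,zt)[:2])
    ang=[]
    for e in(L,Rr,F):
        l=cv2.fitLine(np.array(e,np.float32)*1000,cv2.DIST_L1,0,.01,.01).ravel(); ang.append(np.degrees(np.arctan2(l[1],l[0]))%180); e.append(l)
    print('edges L,R yaw, front',ang)
    a=np.radians((ang[0]+ang[1])/2); yd=np.array([np.cos(a),np.sin(a)]); n=np.array([yd[1],-yd[0]])
    mid=(np.array(L[-1][2:])+np.array(Rr[-1][2:]))/2
    xo=((L[-1][2:]@n)+(Rr[-1][2:]@n))/2; print('width',(Rr[-1][2:]-L[-1][2:])@n,'hole off centreline',np.array([x,y])@n-xo,'front-hole',(F[-1][2:]-np.array([x,y]))@yd)
    ctr=np.array([x,y])-55*yd; ctr=ctr/1000; d=np.r_[ctr,zt-.006]-t
    print('template centre',ctr,'yaw',np.degrees(a),'in tool axes',T.T@d,'tool y yaw',np.degrees(np.arctan2(T[1,1],T[0,1])))
if __name__=='__main__': hand(load('wrist'),bot.get_obs())
E
python3 hand.py
```

```text
plate top z 0.13235859940893646 underside below TCP 0.012793157270976041 tilt [0.0014 0.0357]
hole px [259.4265 143.4265] w 540.9343872070312 -224.70849609375 r 6.541025161743164
edges L,R yaw, front [np.float32(84.6286), np.float32(84.53317), np.float32(174.88374)]
width 89.716995 hole off centreline 0.09153086729565985 front-hole 19.516199073352254
template centre [ 0.5357 -0.2795] yaw 84.58089 in tool axes [0.001  0.0007 0.0128] tool y yaw -5.531851181798437
```

The template is about 2° front-up in the hand, because the sheet dragged its rear end. I'll level it, turn to the jig's yaw, and stop short of the jig so I can see both pins from near.

Call:
{"api": "drive_tool", "payload": {
  "slide": [
    [0.02, 0, -0.1],
    [0.1, -0.03, -0.2],
    [0.25, -0.07, -0.3],
    [0.4, -0.12, -0.4],
    [0.55, -0.17, -0.4],
    [0.7, -0.21, -0.4],
    [0.8, -0.24, -0.4],
    [0.869, -0.261, -0.4]
  ],
  "rotation": [
    [0, -0.01, 0.01],
    [0, -0.02, 0.02],
    [0, -0.03, 0.03],
    [0, -0.04, 0.04],
    [0, -0.05, 0.05],
    [0, -0.06, 0.06],
    [0, -0.071, 0.067],
    [0, -0.071, 0.067]
  ]
}}

```text
clock: 9.2
eef_pos: [0.4911, -0.0569, 0.2397]
tool_rot: [0.751, 0.66, -0.014, 0.011]
ft_force: [0.3, -0.3, -3.8]
grip_width: 0.0151
grasp_force: 59.4
```

Call:
{"api": "drive_tool", "payload": {
  "slide": [
    [0, 0, 0],
    [0, 0, 0],
    [0, 0, 0],
    [0, 0, 0],
    [0, 0, 0],
    [0, 0, 0],
    [0, 0, 0],
    [0, 0, 0]
  ],
  "rotation": [
    [0, 0, 0],
    [0, 0, 0],
    [0, 0, 0],
    [0, 0, 0],
    [0, 0, 0],
    [0, 0, 0],
    [0, 0, 0],
    [0, 0, 0]
  ]
}}

```text
clock: 10.2
eef_pos: [0.4918, -0.0582, 0.2406]
tool_rot: [0.751, 0.66, -0.013, 0.012]
ft_force: [0.4, 0.2, -3.9]
grip_width: 0.0152
grasp_force: 59.4
```

Run:
```python
from hand import *
o=bot.get_obs(); print(o['clock'],o['eef_pos'],R.from_quat(o['tool_rot']).as_matrix(),o['ft_force'])
c=cap('wrist'); save(c,'w2'); hand(c,o)
```

```text
10.2 [ 0.4918 -0.0582  0.2406] [[ 0.1295  0.9916 -0.004 ]
 [ 0.9909 -0.1296 -0.0353]
 [-0.0355  0.0006 -0.9994]] [ 0.3652  0.1774 -3.891 ]
plate top z 0.23219735125926375 underside below TCP 0.014389005362456292 tilt [0.0013 0.0073]
hole px [259.4706 143.4559] w 499.49493408203125 -2.86830997467041 r 6.51556921005249
edges L,R yaw, front [np.float32(82.09556), np.float32(83.10175), np.float32(172.95279)]
width 89.49759 hole off centreline 0.05284606908077194 front-hole 19.244165387280077
template centre [ 0.4924 -0.0574] yaw 82.59865 in tool axes [0.0014 0.0005 0.0143] tool y yaw -7.444003192699285
```

View pics/w2.png

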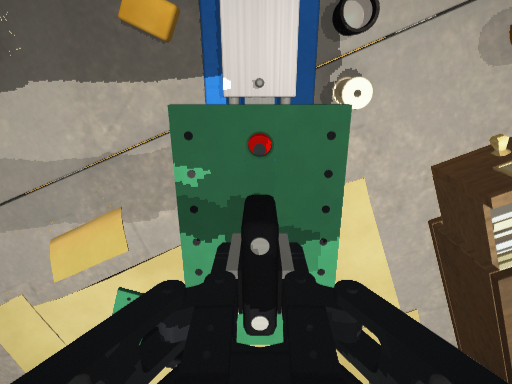

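The wrist view shows the right pin at (260,83), the carriage with edges at about x=222 to 298, and the red knob through the template's front hole at (259,145). I'll measure the pin and the carriage edges.

Run:
```python
from h import *
np.set_printoptions(precision=4,suppress=True)
c=load('wrist'); P=pts(c); hsv=cv2.cvtColor(c['image'],cv2.COLOR_RGB2HSV); H,S,V=[hsv[...,i].astype(int) for i in range(3)]
Lg=cv2.cvtColor(c['image'],cv2.COLOR_RGB2GRAY)
roi=Lg[70:94,245:275]; print(roi[::2,::2])
m=np.zeros(H.shape,bool); m[74:94,250:270]=1; m&=Lg<175
n,l,s,ce=cv2.connectedComponentsWithStats(m.astype(np.uint8))
for i in range(1,n):
    if s[i,4]>10: print('pin',ce[i],s[i],ray(c,*ce[i],.050),'z',np.percentile(P[l==i][:,2],[10,50,90]))
w=(S<60)&(V>140)
L=[];Rr=[]
for v in range(2,88,2):
    u=np.where(w[v,205:315])[0]+205; L.append(ray(c,u.min()-.5,v,.04)[:2]); Rr.append(ray(c,u.max()+.5,v,.04)[:2])
ls=[]
for e in(L,Rr):
    q=cv2.fitLine(np.array(e,np.float32)*1000,cv2.DIST_HUBER,0,.01,.01).ravel(); ls.append(q); print('edge yaw',np.degrees(np.arctan2(q[1],q[0]))%180,q[2:])
F=[]
for u in range(230,294,4):
    v=np.where(w[60:104,u])[0].max()+60.5; F.append(ray(c,u,v,.04)[:2])
q=cv2.fitLine(np.array(F,np.float32)*1000,cv2.DIST_HUBER,0,.01,.01).ravel(); print('front',np.degrees(np.arctan2(q[1],q[0]))%180,q[2:])
a=np.radians(82.6);yd=np.array([np.cos(a),np.sin(a)]);n_=np.array([yd[1],-yd[0]])
print('width',(ls[1][2:]-ls[0][2:])@n_,'centreline off n',(ls[1][2:]+ls[0][2:])@n_/2,'front along y',q[2:]@yd)
print('carriage z',np.median(P[20:60,235:285,2]))
# blue/top-view seat estimates in same axes
for p in([509.05,76.24],[508.9,77.2]): print(np.array(p)@n_,np.array(p)@yd)
```

```text
[[200 207 210 205 206 206 205 208 210 211 210 214 213 219 210]
 [200 207 210 203 206 205 205 209 211 210 209 214 213 219 210]
 [199 205 209 204 207 206 205 209 210 209 209 213 212 218 208]
 [200 205 209 203 207 206 205 207 210 210 208 214 212 218 208]
 [199 205 208 204 206 204 142 104 176 210 209 214 213 218 207]
 [198 205 208 202 158 131 107 139 122 150 208 212 212 217 208]
 [198 204 208 203 158  79 141 154 154 100 207 213 211 217 207]
 [199 205 208 202 158  93 115 150 134  98 207 212 211 216 207]
 [198 203 208 202 157 155  83  77  93 209 206 211 210 216 207]
 [197 203 208 201 205 165 166 207 208 208 206 211 209 216 206]
 [198 203 207 200 205 202 202 206 208 209 206 212 208 216 205]
 [199 202 208 199 204 203 202 205 207 208 206 211 209 215 204]]
pin [257.835   82.9903] [252  78  13  11 103] [0.5013 0.0226 0.05  ] z [0.0404 0.052  0.0549]
edge yaw 82.46734 [468.3999  64.5469]
edge yaw 82.50739 [546.7111  53.9018]
front 174.79752 [499.6837   2.3271]
width 79.0299880452637 centreline off n 495.70030418333823 front along y 66.66479171696399
carriage z 0.0407043407505322
494.9908289280388 141.16840785789518
494.71843448096683 142.1010928342963
```

The pin's ring centre is at about (259.2,82.3), which puts the seat at about (0.5098,0.0771) with yaw about 82.5°. I'll hover over the seat and check the left pin through the front hole.

Call:
{"api": "drive_tool", "payload": {
  "slide": [
    [0.12, 0, 0],
    [0.26, 0, 0],
    [0.4, 0, 0],
    [0.52, 0, 0.1],
    [0.56, 0, 0.25],
    [0.56, 0, 0.4],
    [0.56, 0, 0.52],
    [0.56, 0, 0.57]
  ],
  "rotation": [
    [0, 0, 0],
    [0, -0.014, 0.003],
    [0, -0.014, 0.003],
    [0, -0.014, 0.003],
    [0, -0.014, 0.003],
    [0, -0.014, 0.003],
    [0, -0.014, 0.003],
    [0, -0.014, 0.003]
  ]
}}

```text
clock: 11.25
eef_pos: [0.5081, 0.0753, 0.0913]
tool_rot: [0.752, 0.659, -0.017, 0.013]
ft_force: [0.0, -0.2, -3.8]
grip_width: 0.0152
grasp_force: 59.2
```

Call:
{"api": "drive_tool", "payload": {
  "slide": [
    [0, 0, 0],
    [0, 0, 0],
    [0, 0, 0],
    [0, 0, 0],
    [0, 0, 0],
    [0, 0, 0],
    [0, 0, 0],
    [0, 0, 0]
  ],
  "rotation": [
    [0, 0, 0],
    [0, 0, 0],
    [0, 0, 0],
    [0, 0, 0],
    [0, 0, 0],
    [0, 0, 0],
    [0, 0, 0],
    [0, 0, 0]
  ]
}}

```text
clock: 12.25
eef_pos: [0.5094, 0.0754, 0.0931]
tool_rot: [0.752, 0.659, -0.016, 0.014]
ft_force: [-0.1, -0.7, -3.6]
grip_width: 0.0153
grasp_force: 59.2
```

Run:
```python
from hand import *
o=bot.get_obs(); print(o['clock'],o['eef_pos'],R.from_quat(o['tool_rot']).as_matrix(),o['ft_force'])
c=cap('wrist'); 
im=c['image']; cv2.imwrite('pics/w3.png',cv2.resize(im[100:190,200:320],None,fx=6,fy=6,interpolation=cv2.INTER_CUBIC)[:,:,::-1])
cs=cap('scene'); cv2.imwrite('pics/s3.png',cv2.resize(cs['image'][100:260,150:350],None,fx=3.5,fy=3.5,interpolation=cv2.INTER_CUBIC)[:,:,::-1])
try: hand(c,o)
except Exception as e: print(e)
```

```text
12.25 [0.5094 0.0754 0.0931] [[ 0.131   0.9914 -0.0051]
 [ 0.9905 -0.1311 -0.0422]
 [-0.0425  0.0005 -0.9991]] [-0.0563 -0.7192 -3.5872]
plate top z 0.08446013318873438 underside below TCP 0.01465974258840703 tilt [ 0.0002 -0.0057]
hole px [259.4412 143.5882] w 517.1286010742188 130.8293914794922 r 6.505744934082031
edges L,R yaw, front [np.float32(81.79803), np.float32(83.14262), np.float32(172.4179)]
width 89.465034 hole off centreline 0.002751862635022917 front-hole 19.08197995277351
template centre [0.5099 0.0763] yaw 82.470314 in tool axes [0.0015 0.0004 0.0146] tool y yaw -7.532641758812997
```

View pics/w3.png

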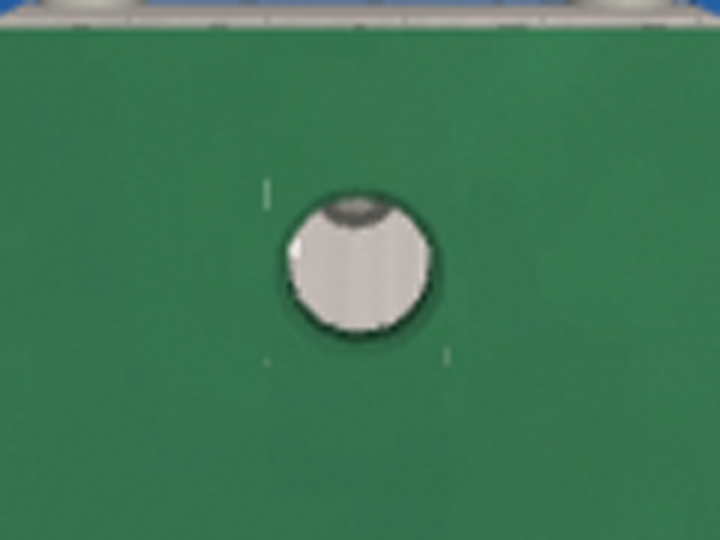

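Through the front hole (crop centre (359,263)) the left pin shows near the top, at crop (357,205). It's aligned sideways. I'll compute its lengthwise position.

Run:
```python
from h import *
np.set_printoptions(precision=4,suppress=True)
c=load('wrist'); a=np.radians(82.5);yd=np.array([np.cos(a),np.sin(a)]);n=np.array([yd[1],-yd[0]])
im=cv2.cvtColor(c['image'],cv2.COLOR_RGB2GRAY); print(im[130:142,252:268])
for u,v,z,o in((259,137.8,.05,5),(259,135,.054,2.5)):
    p=ray(c,u,v,z)[:2]*1000+o*yd; print(p,p@n,p@yd,'seat y',p@yd-55)
h=np.array([517.13,130.83]); print('hole',h@n,h@yd, 'cam z',c['xyz'])
```

```text
[[ 94  92  94  95  95  93  94  93  94  93  92  94  95  95  95  95]
 [ 94  93  92  90  90  85  84  80  85  84  83  90  92  94  95  96]
 [ 91  89  79  70  72  76  74  78  78  73  69  65  74  84  91  93]
 [ 81  72  72  73  92 109 110 125 121 102  81  69  70  69  72  84]
 [ 76  84  79  90 112 130 131 135 134 130  99  88  82  93  87  66]
 [121 141  92  86  89  99 100 108 108  87  86  85 102 167 161  96]
 [186 185 140  98  88  87  85  85  84  88  92 108 167 189 186 184]
 [186 187 185 161 123 122  98 100 107 125 144 185 189 190 187 186]
 [186 187 185 184 183 183 165 167 188 186 184 186 188 190 188 186]
 [186 186 186 183 184 184 186 189 188 186 185 184 188 190 186 186]
 [186 186 185 184 184 184 186 190 187 186 185 185 189 190 188 185]
 [187 186 185 184 184 184 187 189 187 186 185 187 189 190 187 186]]
[517.0184 131.8576] 495.3843696905928 198.2139483906417 seat y 143.2139483906417
[517.0267 131.8584] 495.39249770523384 198.21581199236087 seat y 143.21581199236087
hole 495.6291394340892 197.20974099629098 cam z [0.5214 0.1633 0.2328]
```

View pics/s3.png

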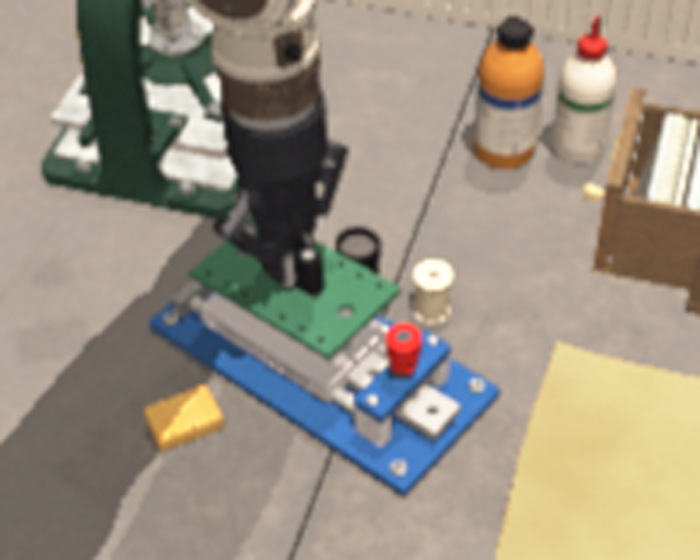

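The template needs about +1 mm along the jig's y and is otherwise aligned. I'm lowering it to about 7 mm above the seat, threaded on the pins.

Call:
{"api": "drive_tool", "payload": {
  "slide": [
    [0.004, -0.001, 0],
    [0.005, -0.001, 0.025],
    [0.006, -0.001, 0.05],
    [0.007, -0.001, 0.075],
    [0.008, -0.001, 0.095],
    [0.009, -0.001, 0.11],
    [0.0094, -0.001, 0.122],
    [0.0094, -0.001, 0.126]
  ],
  "rotation": [
    [0, 0, 0],
    [0, 0, 0],
    [0, 0, 0],
    [0, 0, 0],
    [0, 0, 0],
    [0, 0, 0],
    [0, 0, 0],
    [0, 0, 0]
  ]
}}

```text
clock: 13.35
eef_pos: [0.5093, 0.0765, 0.0614]
tool_rot: [0.752, 0.659, -0.016, 0.014]
ft_force: [0.4, 0.5, -3.8]
grip_width: 0.015
grasp_force: 59.4
```

Run:
```python
from hand import *
o=bot.get_obs(); print(o['clock'],o['eef_pos'],o['ft_force'],o['ft_torque'])
c=cap('wrist'); im=c['image']; cv2.imwrite('pics/w4.png',cv2.resize(im[95:195,200:320],None,fx=5,fy=5,interpolation=cv2.INTER_CUBIC)[:,:,::-1])
try: hand(c,o)
except Exception as e: print(e)
```

```text
13.35 [0.5093 0.0765 0.0614] [ 0.3905  0.4908 -3.8066] [ 0.1318  0.0211 -0.0885]
plate top z 0.05278658389676723 underside below TCP 0.014657100146402023 tilt [0.0009 0.0024]
hole px [259.4559 143.6029] w 517.0435791015625 131.8934326171875 r 6.506368637084961
edges L,R yaw, front [np.float32(81.78908), np.float32(83.15214), np.float32(172.41911)]
width 89.717834 hole off centreline 0.04182031110394746 front-hole 19.546784440951342
template centre [0.5098 0.0774] yaw 82.47061 in tool axes [0.0015 0.0004 0.0146] tool y yaw -7.527708392175322
```

View pics/w4.png

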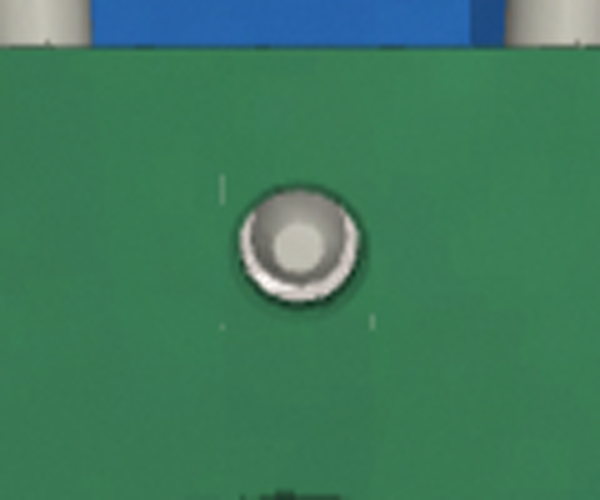

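The left pin (crop (298,240)) stands inside the front hole and there's no side force, so the template is threaded. Now I'll lower it to contact.

Call:
{"api": "drive_tool", "payload": {
  "slide": [
    [0, 0, 0],
    [0, 0, 0.005],
    [0, 0, 0.01],
    [0.001, 0, 0.015],
    [0.001, 0, 0.019],
    [0.001, 0, 0.023],
    [0.001, 0, 0.026],
    [0.001, 0, 0.028]
  ],
  "rotation": [
    [0, 0, 0],
    [0, 0, 0],
    [0, 0, 0],
    [0, 0, 0],
    [0, 0, 0],
    [0, 0, 0],
    [0, 0, 0],
    [0, 0, 0]
  ]
}}

```text
clock: 14.4
eef_pos: [0.5094, 0.0762, 0.0559]
tool_rot: [0.752, 0.659, -0.015, 0.014]
ft_force: [-3.8, -3.1, 9.6]
grip_width: 0.0151
grasp_force: 61.3
```

Contact is made with a light push. Releasing.

Call:
{"api": "drive_tool", "payload": {
  "slide": [
    [0, 0, 0],
    [0, 0, 0],
    [0, 0, 0],
    [0, 0, 0],
    [0, 0, 0],
    [0, 0, 0],
    [0, 0, 0],
    [0, 0, 0]
  ],
  "rotation": [
    [0, 0, 0],
    [0, 0, 0],
    [0, 0, 0],
    [0, 0, 0],
    [0, 0, 0],
    [0, 0, 0],
    [0, 0, 0],
    [0, 0, 0]
  ],
  "gripper": 1
}}

```text
clock: 15.4
eef_pos: [0.5093, 0.0764, 0.0546]
tool_rot: [0.752, 0.659, -0.016, 0.014]
ft_force: [0.3, 0.4, -0.5]
grip_width: 0.0857
grasp_force: 0.0
```

Call:
{"api": "drive_tool", "payload": {
  "slide": [
    [0, 0, 0],
    [0, 0, -0.02],
    [0, 0, -0.08],
    [0, 0, -0.18],
    [0, 0, -0.28],
    [0, 0, -0.4],
    [0, 0, -0.5],
    [0, 0, -0.5]
  ],
  "rotation": [
    [0, 0, 0],
    [0, 0, 0],
    [0, 0, 0],
    [0, 0.02, 0],
    [0, 0.04, 0],
    [0, 0.06, 0],
    [0, 0.085, 0],
    [0, 0.085, 0]
  ]
}}

```text
clock: 16.4
eef_pos: [0.5118, 0.0819, 0.1829]
tool_rot: [0.752, 0.659, 0.003, 0.002]
ft_force: [-0.2, -0.5, -0.3]
grip_width: 0.0854
grasp_force: 0.0
```

Run:
```python
from h import *
np.set_printoptions(precision=4,suppress=True)
o=bot.get_obs(); print(o['clock'],o['eef_pos'],R.from_quat(o['tool_rot']).as_matrix(),o['ft_force'],o['joint_pos'])
c=cap('wrist'); P=pts(c); save(c,'w5')
hsv=cv2.cvtColor(c['image'],cv2.COLOR_RGB2HSV); H,S,V=[hsv[...,i].astype(int) for i in range(3)]
g=(H>60)&(H<95)&(S>90)&(P[...,2]>.03)&(P[...,2]<.06); Q=P[g]; A=np.c_[Q[:,:2]-Q[:,:2].mean(0),np.ones(len(Q))]; print('plane',np.linalg.lstsq(A,Q[:,2],rcond=None)[0],len(Q))
t=cap('top'); Pt=pts(t); hsv=cv2.cvtColor(t['image'],cv2.COLOR_RGB2HSV); H,S,V=[hsv[...,i].astype(int) for i in range(3)]
r=((H<6)|(H>174))&(S>150)&(V>90); r[:170]=0;r[210:]=0;r[:,:255]=0;r[:,295:]=0
v,u=np.where(r); print('knob top view',len(u),ray(t,(u.min()+u.max())/2,(v.min()+v.max())/2,.093))
```

```text
16.4 [0.5118 0.0819 0.1829] [[ 0.1313  0.9913  0.0072]
 [ 0.9913 -0.1313  0.0009]
 [ 0.0018  0.007  -1.    ]] [-0.1666 -0.4891 -0.2943] [ 0.1589  0.2969 -0.0476  1.2191 -0.0003  1.8613]
plane [0.     0.0002 0.0467] 11563
knob top view 59 [ 0.4944 -0.037   0.093 ]
```

View pics/w5.png

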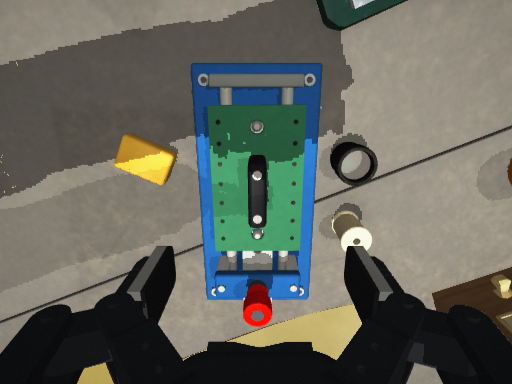

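The template lies flush: plate plane at z=0.0467, slope about 0, and both pins show in the holes at (257,127) and (257,233). The knob is at (257,316). I'm moving over it and down.

Call:
{"api": "drive_tool", "payload": {
  "slide": [
    [-0.12, -0.002, 0],
    [-0.26, -0.004, 0],
    [-0.4, -0.006, 0],
    [-0.48, -0.008, 0.05],
    [-0.48, -0.008, 0.17],
    [-0.48, -0.008, 0.3],
    [-0.48, -0.008, 0.4],
    [-0.48, -0.008, 0.459]
  ],
  "rotation": [
    [0, 0, 0],
    [0, 0, 0],
    [0, 0, 0],
    [0, 0, 0],
    [0, 0, 0],
    [0, 0, 0],
    [0, 0, 0],
    [0, 0, 0]
  ],
  "gripper": 1
}}

```text
clock: 17.5
eef_pos: [0.4904, -0.0369, 0.0624]
tool_rot: [0.752, 0.659, -0.001, -0.001]
ft_force: [0.2, 0.3, 0.7]
grip_width: 0.0852
grasp_force: 0.0
```

Call:
{"api": "drive_tool", "payload": {
  "slide": [
    [0, 0, 0],
    [0, 0, 0],
    [0, 0, 0],
    [0, 0, 0],
    [0, 0, 0],
    [0, 0, 0],
    [0, 0, 0],
    [0, 0, 0]
  ],
  "rotation": [
    [0, 0, 0],
    [0, 0, 0],
    [0, 0, 0],
    [0, 0, 0],
    [0, 0, 0],
    [0, 0, 0],
    [0, 0, 0],
    [0, 0, 0]
  ],
  "gripper": 0
}}

```text
clock: 18.5
eef_pos: [0.4944, -0.0372, 0.0662]
tool_rot: [0.752, 0.659, 0.002, 0.002]
ft_force: [5.0, -0.6, 5.4]
grip_width: 0.0259
grasp_force: 59.1
```

Call:
{"api": "drive_tool", "payload": {
  "slide": [
    [0, 0, -0.01],
    [0, 0, -0.02],
    [0, 0, -0.03],
    [0, 0, -0.04],
    [0, 0, -0.05],
    [0, 0, -0.06],
    [0, 0, -0.064],
    [0, 0, -0.064]
  ],
  "rotation": [
    [0, 0, 0],
    [0, 0, 0],
    [0, 0, 0],
    [0, 0, 0],
    [0, 0, 0],
    [0, 0, 0],
    [0, 0, 0],
    [0, 0, 0]
  ]
}}

```text
clock: 19.5
eef_pos: [0.4944, -0.0372, 0.08]
tool_rot: [0.752, 0.659, 0.001, 0.001]
ft_force: [10.3, -0.4, -9.0]
grip_width: 0.0264
grasp_force: 59.5
```

Run:
```python
from h import *
np.set_printoptions(precision=4,suppress=True)
o=bot.get_obs(); print(o['clock'],o['eef_pos'],o['ft_force'],o['grasp_force'])
c=cap('wrist'); P=pts(c); s=cap('scene'); save(c,'w6')
hsv=cv2.cvtColor(c['image'],cv2.COLOR_RGB2HSV); H,S,V=[hsv[...,i].astype(int) for i in range(3)]
r=((H<6)|(H>174))&(S>150)&(V>90)&(P[...,2]>.05)
print('red z pct',np.percentile(P[r][:,2],[5,50,90,95,99]),r.sum())
```

```text
19.5 [ 0.4944 -0.0372  0.08  ] [10.2532 -0.3838 -9.016 ] 59.45667170220986
red z pct [0.0832 0.1118 0.1128 0.1131 0.1136] 3219
```

Call:
{"api": "drive_tool", "payload": {
  "slide": [
    [0, 0.001, -0.002],
    [0, 0.002, -0.004],
    [0, 0.003, -0.006],
    [0, 0.003, -0.008],
    [0, 0.003, -0.01],
    [0, 0.003, -0.012],
    [0, 0.003, -0.012],
    [0, 0.003, -0.012]
  ],
  "rotation": [
    [0, 0, 0],
    [0, 0, 0],
    [0, 0, 0],
    [0, 0, 0],
    [0, 0, 0],
    [0, 0, 0],
    [0, 0, 0],
    [0, 0, 0]
  ]
}}

```text
clock: 20.6
eef_pos: [0.4943, -0.0372, 0.0823]
tool_rot: [0.752, 0.659, 0.001, 0.001]
ft_force: [10.1, -0.6, -11.2]
grip_width: 0.0259
grasp_force: 59.8
```

Run:
```python
from h import *
np.set_printoptions(precision=4,suppress=True)
o=bot.get_obs(); print(o['clock'],o['eef_pos'],o['ft_force'],o['grasp_force'])
c=cap('wrist'); P=pts(c); t=cap('top'); 
hsv=cv2.cvtColor(c['image'],cv2.COLOR_RGB2HSV); H,S,V=[hsv[...,i].astype(int) for i in range(3)]
r=((H<6)|(H>174))&(S>150)&(V>90)&(P[...,2]>.05)
print('red z pct',np.percentile(P[r][:,2],[5,50,90,95,99]),r.sum())
g=(H>60)&(H<95)&(S>90)&(P[...,2]>.03)&(P[...,2]<.06); Q=P[g]; A=np.c_[Q[:,:2]-Q[:,:2].mean(0),np.ones(len(Q))]; print('plane',np.linalg.lstsq(A,Q[:,2],rcond=None)[0],len(Q))
cv2.imwrite('pics/f.png',c['image'][:,:,::-1])
```

```text
20.6 [ 0.4943 -0.0372  0.0823] [ 10.0877  -0.5784 -11.2144] 59.75923090707511
red z pct [0.0857 0.1141 0.1152 0.1154 0.1159] 3208
plane [0.0003 0.0003 0.0467] 21940
```

View pics/f.png

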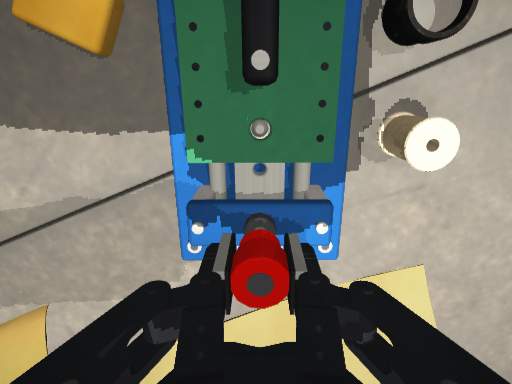

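The knob is held between the fingers at (260,270). Its top has risen about 16 mm, to 0.1145 m, and the pull of about 11 N fits the end stop. The template is still flush with its pin at (260,128), and the spool, loupe and wax block are undisturbed. Handing in.

```bash
python3 -c "
from workcell import bot
print(bot.job_done())"
```

```text
the job is handed in; nothing more can be done
None
```

The job is handed in: by my last measurements the green template lies flush on both pins and the gripper holds the red knob up about 16 mm, at its end stop; the hand-in returned no verdict.

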